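Hold the sprung enable key of a test switch box turned

TASK

Take the key with the rectangular head out of the wooden key stand and push it gently all the way into the lock on top of the grey switch box, rocking it left and right to get past the two sticky wafers inside and never forcing it. Then turn it a quarter turn clockwise (seen from above); the switch springs back when let go, so finish while still gripping the key and holding it turned. Leave the round-headed key in the stand and do not disturb the other things on the desk.

Things in the scene. Friction and masses are not known exactly. Their poses are not given: they have to be found in the camera images.
- key: the right key, upright in either slot of the key stand. Origin: centre of the blade's lower end; z up the key, x along the blade's width. Steel blade 16 (x) by 5 (y) by 32 mm long, its last 5 mm tapering to 15 by 4; round flange of 26 mm diameter at z 32 to 36; black rectangular head 30 (x) by 10 (y), z 36 to 72 mm. The same when turned half round. 45 g
- key_grip (a point): where to grip the key: on its axis, 58 mm above the blade's lower end, across the 10 mm thickness of the head (the key's y)
- key_shoulder (a point): on the key's axis at the underside of the flange, 32 mm above the blade's lower end; level with the keyway's mouth when the key is fully in. The blade is ruined if it meets the switch box or its lock with more than 45 N (summed over all touching points). Sliding a turned key in takes up to about 6 N, so stop pushing at about 8 N
- other_key: a different key, in the other slot: black round disc head of 34 mm diameter, 10 mm thick, its blade 14 by 5 by 24 mm (too short). Origin: centre of the blade's lower end. Leave it there.
- key_stand: fixed wooden block 130 (its x) by 50 (its y) by 40 mm high; origin: centre of the underside. Two slots of 18 by 7 mm, 36 mm deep, their width along its x, at x = -32 and +32 mm; the keys hang in them by their flanges on the top face, so lift a key straight up by 45 mm to clear it
- switch_box: fixed grey steel box 186 (its x) by 136 (its y) by 70 mm high; origin: centre of the underside. The lock is in the middle of its top: a round steel plug of 37 mm diameter, its face 78 mm above the desk
- keyway (a point): centre of the keyway's mouth in the face of the plug, 78 mm above the desk; axes as the switch box. The slot is 17.5 by 6.5 mm with a 2.5 mm chamfer around it, its length along this x while the switch is at 0. Fully in, the flange rests on the plug's face, the blade 32 mm deep
- upper_wafer (a point): under the 10 mm thick plug, 11 mm below the mouth: top of the first of two sticky wafers, 8 mm thick, its slot like the keyway's but at the start 26 to 36 degrees clockwise of it. The blade stops here until the key is turned to within about 8 degrees of the wafer's angle; an entered wafer turns with the key
- lower_wafer (a point): 20 mm below the mouth: top of the second wafer, the same, but at the start 26 to 36 degrees counterclockwise of the keyway. Wafers stay where they are left (0.025 N m of friction each); a hard push drags an unentered one along, so raise the key 1 mm before turning it, then push again gently
- key_switch (a joint): angle of the lock's plug in rad, clockwise seen from above positive, 0 at rest. It turns between -0.85 and 1.85 against a spring of 0.06 N m per rad towards 0; the key has about 5 degrees of play in it each way, so the plug lags the key; a quarter turn is 1.57
- screwdriver: bystander, screwdriver 160 mm long lying beside the key stand
- tape_roll: bystander, roll of pale tape, 72 mm diameter, 18 mm high, lying beside the switch box; origin: centre of the underside
- circuit_board: bystander, green circuit board 90 by 60 by 16 mm, lying beside the key stand; origin: centre of the underside
- charger: bystander, black charger brick 75 by 45 by 30 mm, lying beside the switch box; origin: centre of the underside
- tea_tin: bystander, upright green can, 64 mm diameter, 150 mm high; origin: centre of the underside
- mug: bystander, white mug, 80 mm diameter, 90 mm high; origin: centre of the underside
- notebook: bystander, notebook 150 by 100 by 18 mm lying flat; origin: centre of the underside

How it is judged:
By the outcome, as a careful person would: the job done as asked, in the order asked, and still so for the second after the job is handed in, while the arm keeps its last pose, push and grip.
It also fails if it takes over 64 s, if anything falls off the work surface, if the arm or the gripper's body presses on something with over 40 N, if the wrist force passes 120 N, or if a joint passes its speed limit or range.

ROBOT

A 7-joint arm with a two-finger parallel gripper is mounted at the origin on the work surface. World frame = base frame: x ahead of the robot, y to its left, z up, the work surface at z = 0. Lengths are in mm, angles in rad, forces in N, time in s.
With the tool pointing down it reaches from about 425 to 975 mm from the base axis. Payload 16.7 kg.
Tool frame: the origin (TCP) lies between the finger pads; the fingertips stand ahead of it and the grasp point (between the pads) lies 6 mm ahead of it (r.tip_reach is the z of the fingertips in the tool frame, in mm); z points along the fingers, y is the line along which they close (so a half turn about z gives the same grasp; the last joint's range is limited). The gripper opens to 85 mm and grips with 20 to 120 N. Pads are 22 mm wide; open, the fingers measure 114 mm over their backs; the gripper's body (76 mm by 85 mm) begins 54 mm behind the grasp point. The pads swing forward as they close: fully open they stand 13 mm farther back than shut.
Start: joints at [1.121, 0.426, 0.074, 1.606, -0.034, 1.111, -0.067], TCP at [199.96, -644.666, 256.302] pointing down, gripper open.
Joint ranges: [-2.85, 2.85], [-0.5, 2.14], [-1.23, 1.37], [0.21, 2.46], [-1.02, 4.16], [0.16, 2.05], [-2.73, 2.73]. Speed limits (rad/s): [1.89, 1.89, 2.39, 2.39, 3.01, 3.01, 3.01].

INTERFACE

Orientations are given as a unit quaternion [x, y, z, w].
In Python, from plant import r, optics, nets gives the robot as it stands. Calls block until the motion is done:
- r.move_ptp(position, orientation): joint-space move of the TCP to a pose.
- r.move_straight(position, orientation=None, feed=150): straight line of the TCP; orientation=None keeps the orientation; feed is the mean speed in mm/s.
- r.goto_joints(angles): joint-space move.
- r.move_gripper(opening): opening from 0.0 (shut) to 1.0 (fully open); the grip force is fixed at half the most; returns when the fingers have stopped.
- r.sleep(seconds).
- r.ik(position, orientation): joint angles nearest the present ones, or None.
- r.read_state(): the state.
- optics.read_camera(name): name is "scene" or "top"; returns a dict with "frame" (384x512x3 uint8, red, green, blue), "intrinsics" (3x3 intrinsics, pixels), "k1" (the pictures are not rectified: a ray, as slopes to the right and down, at radius r is drawn at 1 + k1 r^2 times it, then the intrinsics apply), "camera_from_world" (4x4, takes a point from world to camera coordinates). Camera axes: x right, y up, looking along -z (the intrinsics and any distortion apply to the point x, -y, -z); pixel columns grow to the right and rows downward; lengths in mm; the calibration is good to about 2 mm. A picture is of the moment at which its call begins. There is no depth.
A pose or a line that the arm cannot do raises r.PlanningError and nothing moves.
- r.close_job(): hands the job in; it is judged then, once.
Trained networks look in a picture, given as the dict that the camera call returned (one of the last four; its "shot" number tells which), for a name from the list of things; names that differ only in an ending like _2 or _b are one class to them, and where a whole thing is asked for, a point or a joint stands for the part that bears it (a point fixed in the world has none). Each returns a list of dicts, best first, with "confidence" (0 to 1); they miss things now and then, are a little off and sometimes report something else, mostly with a low value. They report only what shows in the picture. A call takes as long as a camera call.
- nets.spot_in(target, picture): "centre" ([x, y, z] in mm, in world coordinates, good to about 4 mm: the middle of the surface that is visible of it).
The state is a dict: "time_s": time; "joint_positions": joint angles; "dq": joint speeds; "joint_efforts": joint torques, N m; "tcp_pos": TCP position; "eef_rot": TCP orientation; "ft_force": force on the tool from outside, world axes, zero at the start; "ft_torque": the same for the moment, N m; "width": opening from 0.0 (shut) to 1.0 (fully open); "grip_force": force on a finger pad.
Only numpy, scipy, OpenCV 4.12 (cv2) and the standard library are available. Lean on these libraries where they do the work, as an engineer would, in place of code of your own. Each camera call takes 0.05 s, during which the arm holds its last target. There are 200 camera calls.

## Working session

There is one attempt and no reset: what is moved stays moved. The work goes in short steps, each a Python script; the robot and the scene stay as the last script left them, time stands still between calls to the robot, and variables do not carry over. Pictures are saved under pics/ and viewed, at most 10 in all, crops included, and the job is handed in when it is done.

```bash
ls; mkdir -p pics; python3 - <<'E'
from plant import r, optics, nets
import cv2, numpy as np
for n in("scene","top"):
    p=optics.read_camera(n); cv2.imwrite(f"pics/{n}0.png",p["frame"][...,::-1]); print(n,p["intrinsics"],p["k1"],np.round(p["camera_from_world"],3).tolist())
    for t in("key","other_key","key_stand","switch_box","keyway"):
        print(t,[(np.round(d["centre"],1).tolist(),round(d["confidence"],2)) for d in nets.spot_in(t,p)[:3]])
s=r.read_state(); print(s, r.tip_reach)
E
```

```text
pics
scene [[353.3893817    0.         253.51497107]
 [  0.         353.3893817  194.90373152]
 [  0.           0.           1.        ]] -0.07457676722303647 [[-0.201, 0.98, 0.005, 143.98], [-0.835, -0.175, 0.522, 443.018], [0.512, 0.1, 0.853, -1438.989], [0.0, 0.0, 0.0, 1.0]]
key [([550.4, 207.6, 64.6], 0.63)]
other_key [([548.3, -220.4, 70.3], 0.56), ([571.5, 144.8, 64.8], 0.55)]
key_stand [([574.6, 175.7, 40.3], 0.7), ([571.9, 151.4, 64.3], 0.69)]
switch_box [([544.5, -219.0, 67.8], 0.55)]
keyway [([548.2, -219.5, 69.1], 0.64)]
top [[495.25312846   0.         255.88010363]
 [  0.         495.25312846 193.3060769 ]
 [  0.           0.           1.        ]] -0.04615813094488498 [[0.027, -1.0, 0.011, -52.225], [0.988, 0.029, 0.152, -576.226], [-0.153, 0.006, 0.988, -1570.552], [0.0, 0.0, 0.0, 1.0]]
key []
other_key [([567.3, 145.3, 66.1], 0.41), ([512.9, -225.3, 68.0], 0.15)]
key_stand [([553.1, 176.7, 41.3], 0.85)]
switch_box [([516.6, -224.2, 71.1], 0.9), ([548.7, 203.8, 76.8], 0.41)]
keyway [([517.7, -223.8, 69.3], 0.88)]
{'time_s': 0.6, 'joint_positions': array([ 1.12053689,  0.42608219,  0.07388412,  1.60605682, -0.03407883,
        1.1107928 , -0.06708511]), 'dq': array([-5.79232628e-05, -1.71266643e-03, -9.96147680e-04, -1.83400356e-03,
       -2.18474405e-05, -3.04593842e-04,  1.24521549e-03]), 'joint_efforts': array([ 4.94146861e-04, -9.49127197e+01,  3.75566974e+00, -4.63747144e+01,
        1.91529316e-02,  2.47138887e-03,  6.65694444e-06]), 'tcp_pos': array([ 199.92920939, -644.64650627,  256.28810135]), 'eef_rot': array([ 9.88715820e-01,  1.49803288e-01,  1.12895222e-06, -4.17807358e-05]), 'ft_force': array([-0.38509507, -0.50589428,  0.08485582]), 'ft_torque': array([-0.04006637, -0.00213591, -0.00517214]), 'grip_force': 0.0, 'width': 0.9993004914783535} 25.0
```

```bash
python3 - <<'E'
import cv2, numpy as np
a=cv2.imread("pics/scene0.png"); b=cv2.imread("pics/top0.png")
cv2.imwrite("pics/both.png",cv2.resize(np.hstack([a,b]),(800,300),interpolation=cv2.INTER_AREA))
import plant
p={"scene":a,"top":b}
from plant import optics
def px(n,P,q=optics):
    c=q.read_camera(n); M=c["camera_from_world"]; v=M[:3,:3]@P+M[:3,3]; x,y=v[0]/-v[2],-v[1]/-v[2]; k=1+c["k1"]*(x*x+y*y); K=c["intrinsics"]; return K[0,0]*x*k+K[0,2],K[1,1]*y*k+K[1,2]
out=[]
for n in p:
    for P in((560,176,55),(530,-222,74)):
        u,v=map(int,px(n,np.array(P,float))); print(n,P,u,v)
        u0,v0=max(u-50,0),max(v-37,0); out.append(cv2.resize(p[n][v0:v0+75,u0:u0+100],(400,300),interpolation=cv2.INTER_CUBIC)); print(u0,v0)
cv2.imwrite("pics/crops.png",np.vstack([np.hstack(out[:2]),np.hstack(out[2:])]))
E
```

```text
scene (560, 176, 55) 319 203
269 166
scene (530, -222, 74) 197 170
147 133
top (560, 176, 55) 190 196
140 159
top (530, -222, 74) 313 208
263 171
```

View pics/both.png

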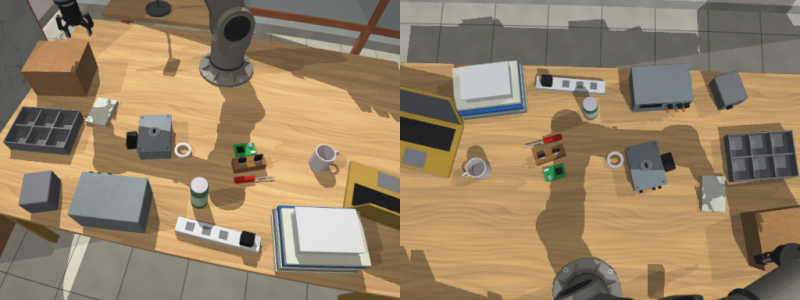

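View pics/crops.png

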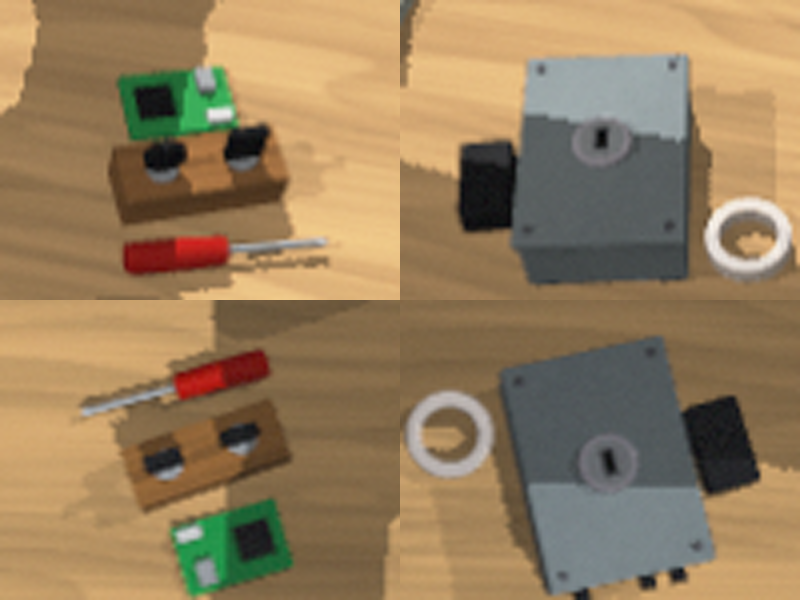

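```bash
python3 - <<'E'
import cv2, numpy as np
a=cv2.imread("pics/scene0.png"); b=cv2.imread("pics/top0.png")
out=[]
for im,u,v in((a,294,190),(a,178,150),(b,166,183),(b,290,195)):
    c=cv2.resize(im[v:v+37,u:u+50],(400,296),interpolation=cv2.INTER_CUBIC).astype(float)
    c=np.clip(c*1.6,0,255).astype(np.uint8)
    for k in range(0,400,80): cv2.line(c,(k,0),(k,6),(0,255,255),1); cv2.line(c,(0,k),(6,k),(0,255,255),1)
    out.append(c)
cv2.imwrite("pics/crops2.png",np.vstack([np.hstack(out[:2]),np.hstack(out[2:])]))
E
```

```text
(no output)
```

View pics/crops2.png

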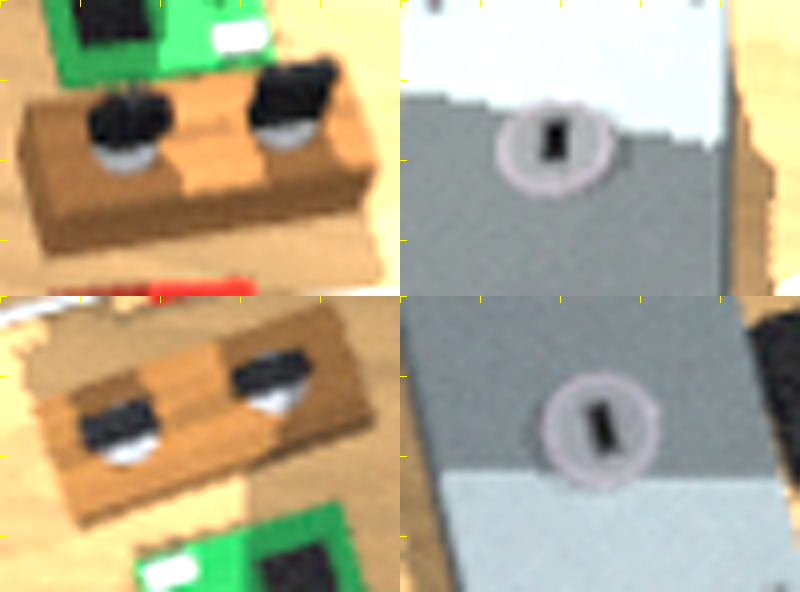

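```bash
cat > h.py <<'E'
import numpy as np, cv2
from scipy.optimize import least_squares
from scipy.spatial.transform import Rotation as R
from plant import r, optics, nets
def proj(c,P):
    M=c["camera_from_world"]; v=np.atleast_2d(P)@M[:3,:3].T+M[:3,3]; s=np.c_[v[:,0],-v[:,1]]/-v[:,2:]
    s=s*(1+c["k1"]*(s**2).sum(1))[:,None]; K=c["intrinsics"]; return s*[K[0,0],K[1,1]]+[K[0,2],K[1,2]]
def up(n,uv,off): return (np.array(uv,float)+.5)/n-.5+off
def place(q,L):  # q=x,y,yaw,z
    c,s=np.cos(q[2]),np.sin(q[2]); L=np.atleast_2d(L); return np.c_[q[0]+c*L[:,0]-s*L[:,1],q[1]+s*L[:,0]+c*L[:,1],q[3]+L[:,2]]
def fit(obs,q0,freez=True):
    f=lambda q:np.concatenate([(proj(c,place(q if freez else [*q,q0[3]],L))-uv).ravel() for c,L,uv in obs])
    o=least_squares(f,q0 if freez else q0[:3],x_scale=[1,1,.01,1][:4 if freez else 3]); return o.x,np.abs(o.fun).max()
E
cat > m.py <<'E'
from h import *
S=optics.read_camera("scene");T=optics.read_camera("top")
hb=lambda a,b,z:np.array([[-a,-b,z],[a,-b,z],[a,b,z],[-a,b,z]],float)
B=hb(93,68,0); 
# box: image corner order around
bs=up(4,[(128,57),(289,55),(288,247),(114,247)],(147,133)); bt=up(4,[(100,70),(261,37),(315,260),(150,293)],(263,171))
ks=up(8,[(155,139)],(178,150)); kt=up(8,[(201,131)],(290,195))
# top view: left=+y, up=+x. corners TL(+x,+y),TR(+x,-y),BR(-x,-y),BL(-x,+y); box x axis ~ world x (long side vertical in top)
Bt=B[[2,1,0,3]]; 
# scene: down=+x, right=+y : TL(-x,-y) TR(-x,+y) BR(+x,+y) BL(+x,-y)
Bs=B[[0,3,2,1]]
for y0 in(.2,):
  for nm,o in(("s",[(S,Bs,bs)]),("t",[(T,Bt,bt)]),("st",[(S,Bs,bs),(T,Bt,bt)])):
    print("box",nm,fit(o,[520,-222,y0,70],False),fit(o,[520,-222,y0,70]) if nm=="st" else "")
K0=np.zeros((1,3))
o=[(S,K0,ks),(T,K0,kt)]
f=lambda P:np.concatenate([(proj(S,P)-ks).ravel(),(proj(T,P)-kt).ravel()])
s=least_squares(f,[520,-222,78.]);print("keyway",s.x,s.fun)
for c,u in((S,ks),(T,kt)):
  s=least_squares(lambda P:(proj(c,[*P,78])-u).ravel(),[520,-222.]);print(s.x)
A=hb(65,25,0)  # stand x axis along ~world y
ss=up(8,[(25,105),(42,213),(372,170)],(294,190)); tt=up(8,[(38,107),(330,8),(372,114),(82,222)],(166,183))
# local x ~ +y world (yaw~pi/2): +x=left in top; local +y = -world x = down in top
At=A[[1,0,3,2]]; As=A[[3,0,1]]
for nm,o in(("s",[(S,As,ss)]),("t",[(T,At,tt)]),("st",[(S,As,ss),(T,At,tt)])):
    print("stand",nm,fit(o,[560,176,1.7,40],False),fit(o,[560,176,1.7,40]) if nm=="st" else "")
E
python3 m.py
```

```text
box s (array([ 5.22936526e+02, -2.22654680e+02,  2.42052739e-01]), np.float64(0.956141096552102)) 
box t (array([ 5.19691032e+02, -2.24008808e+02,  2.34937058e-01]), np.float64(0.7200345293256873)) 
box st (array([ 5.20981786e+02, -2.23487872e+02,  2.38361953e-01]), np.float64(1.459074604351656)) (array([ 5.20114884e+02, -2.24337187e+02,  2.38324943e-01,  6.54559842e+01]), np.float64(0.965666037173122))
keyway [ 520.79342637 -224.46758663   80.44662889] [ 0.14043753  0.00577625  0.13621558 -0.03399324]
[ 519.21845657 -225.73234841]
[ 520.97020175 -224.34607486]
stand s (array([563.1625037 , 173.83543924,   1.91673105]), np.float64(0.6867653551266812)) 
stand t (array([561.10167681, 174.50682727,   1.95164174]), np.float64(0.8982716667941304)) 
stand st (array([561.73239959, 174.08124632,   1.93906613]), np.float64(1.0130892474021493)) (array([561.36057819, 174.35737388,   1.93705285,  37.21010254]), np.float64(1.0238597189586471))
```

```bash
cat >> h.py <<'E'
KW=np.array([520.4,-224.6]); BY=0.238; ST=np.array([561.5,174.3]); SY=1.938
KEY=ST+32*np.array([np.cos(SY),np.sin(SY)])
def quat(phi):
    c,s=np.cos(phi),np.sin(phi); return R.from_matrix(np.array([[-s,c,0],[c,s,0],[0,0,-1]]).T).as_quat()
def qk(keyyaw,flip=0): return quat(keyyaw+np.pi/2+flip*np.pi)
E
python3 - <<'E'
from h import *
print(KEY)
for fl in(0,1):
    print("grasp",fl,np.round(r.ik([*KEY,72],qk(SY,fl)),2))
    for th in(-.63,0,.63,1.2,1.8):
        j=r.ik([*KW,160],qk(BY-th,fl)); print(th,None if j is None else np.round(j,2))
E
```

```text
[550.01177825 204.16671661]
grasp 0 [-1.18  0.79  1.01  1.99 -0.88  0.89 -2.46]
-0.63 [ 1.08  0.56 -1.03  1.89  0.57  1.01  2.24]
0 [ 0.82  0.43 -0.66  1.91  0.33  0.91  1.81]
0.63 [ 0.73  0.41 -0.55  1.91  0.27  0.89  1.23]
1.2 [ 0.69  0.4  -0.49  1.92  0.24  0.88  0.69]
1.8 [ 0.64  0.39 -0.42  1.92  0.2   0.87  0.12]
grasp 1 [ 0.23  0.7  -0.93  1.9   0.71  0.91 -0.69]
-0.63 [ 0.52  0.37 -0.28  1.93  0.13  0.86 -0.53]
0 [ 0.43  0.36 -0.16  1.93  0.08  0.85 -1.11]
0.63 [ 0.34  0.36 -0.05  1.94  0.02  0.84 -1.69]
1.2 [ 0.25  0.36  0.05  1.94 -0.02  0.84 -2.22]
1.8 [-0.55  0.7   1.21  1.98 -0.78  1.03 -2.1 ]
```

```bash
python3 - <<'E'
from h import *
r.move_gripper(0.5)
q=qk(SY,1)
r.move_ptp([*KEY,250],q); print(r.read_state()["joint_positions"].round(2))
r.move_straight([*KEY,72],q,feed=150)
s=r.read_state(); print(s["tcp_pos"],s["ft_force"],s["time_s"])
r.move_gripper(0.0)
s=r.read_state(); print(s["width"]*85,s["grip_force"],s["ft_force"],s["ft_torque"])
for n in("scene","top"):
    cv2.imwrite(f"pics/{n}1.png",optics.read_camera(n)["frame"][...,::-1])
a=cv2.imread("pics/scene1.png")[150:250,260:400];b=cv2.imread("pics/top1.png")[140:240,120:260]
cv2.imwrite("pics/g1.png",cv2.resize(np.hstack([a,b]),(800,286),interpolation=cv2.INTER_CUBIC))
E
```

```text
[ 0.33  0.48 -1.04  1.77  0.45  1.16 -0.48]
[550.46529859 204.43205516  72.84281138] [0.54266865 0.24272355 0.08050754] 5.9333
8.988147383658125 59.40256118774414 [ 1.12956136 -0.85574641  6.79981154] [-0.19947309 -0.19602262 -0.04371026]
```

View pics/g1.png

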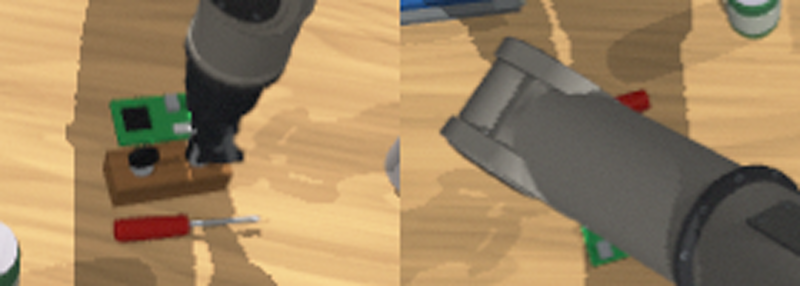

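```bash
python3 - <<'E'
from h import *
q=qk(SY,1)
r.move_straight([*KEY,130],q,feed=60); r.move_straight([*KEY,250],q,feed=200)
print(r.read_state()["grip_force"])
q=qk(BY,0)
r.move_ptp([*KW,250],q); s=r.read_state();print(s["joint_positions"].round(2),s["time_s"])
r.move_straight([*KW,150],q,feed=150)
s=r.read_state();print(s["tcp_pos"],s["ft_force"],s["ft_torque"],s["width"],s["time_s"])
for n in("scene","top"):
    p=optics.read_camera(n); cv2.imwrite(f"pics/{n}2.png",p["frame"][...,::-1]); print(n,proj(p,[[*KW,78],[*KW,98]]))
    print([(np.round(d["centre"],1).tolist(),round(d["confidence"],2)) for d in nets.spot_in("key",p)[:2]])
a=cv2.imread("pics/scene2.png")[120:195,140:240];b=cv2.imread("pics/top2.png")[150:225,260:360]
cv2.imwrite("pics/g2.png",cv2.resize(np.hstack([a,b]),(800,300),interpolation=cv2.INTER_CUBIC))
E
```

```text
59.12355959415436
[ 1.21  0.52 -1.21  1.81  0.52  1.19  1.64] 10.2083
[ 520.98455143 -224.41251388  150.7505528 ] [ 0.30845422 -0.20193056 -0.11887815] [-0.03663122 -0.04308892  0.08001163] 0.11243830393324103 11.025
scene [[197.17208489 167.28884906]
 [196.35269979 163.56011191]]
[([533.4, -223.3, 139.0], 0.4)]
top [[314.7654101  211.11776207]
 [315.58131193 210.37330744]]
[([493.0, -187.2, 69.1], 0.31)]
```

View pics/g2.png

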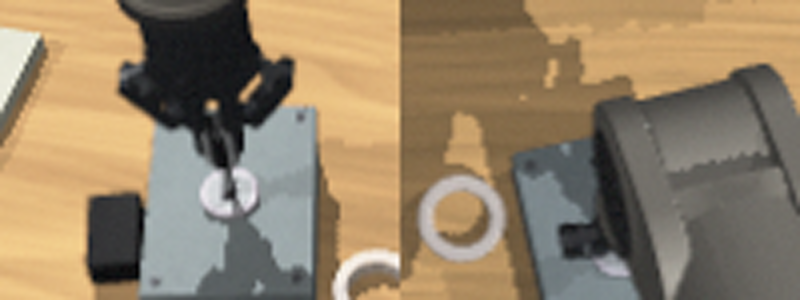

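```bash
python3 - <<'E'
from h import *
q=qk(BY,0)
r.move_straight([*KW,185],q,feed=150)
r.goto_joints([0.82,.43,-.66,1.88,.33,.93,1.81])
s=r.read_state();print(s["tcp_pos"])
r.move_ptp([*KW,155],q)
s=r.read_state();print(s["joint_positions"].round(2),s["tcp_pos"],s["ft_force"],s["ft_torque"],s["time_s"])
print([ (th,np.round(r.ik([*KW,130],qk(BY-th,0)),2)) for th in(-.63,.63,1.8)])
for n in("scene","top"):
    p=optics.read_camera(n); cv2.imwrite(f"pics/{n}3.png",p["frame"][...,::-1]); print(n,proj(p,[[*KW,78],[*KW,90]]))
a=cv2.imread("pics/scene3.png")[148:186,172:222];b=cv2.imread("pics/top3.png")[190:228,290:340]
cv2.imwrite("pics/g3.png",cv2.resize(np.hstack([a,b]),(800,304),interpolation=cv2.INTER_CUBIC))
E
```

```text
[ 531.11665581 -228.23519786  172.61266939]
[ 0.82  0.44 -0.66  1.91  0.34  0.9   1.8 ] [ 519.299265   -224.57636282  153.87844325] [ 0.28253033  0.08659934 -0.27878769] [ 0.00126188 -0.02503968  0.01700633] 12.5083
[(-0.63, array([ 0.9 ,  0.51, -0.77,  1.92,  0.46,  0.89,  2.34])), (0.63, array([ 0.7 ,  0.44, -0.5 ,  1.94,  0.29,  0.83,  1.22])), (1.8, array([ 0.5 ,  0.41, -0.25,  1.95,  0.14,  0.8 ,  0.18]))]
scene [[197.17208489 167.28884906]
 [196.68329567 165.06502582]]
top [[314.7654101  211.11776207]
 [315.25248012 210.67334794]]
```

View pics/g3.png

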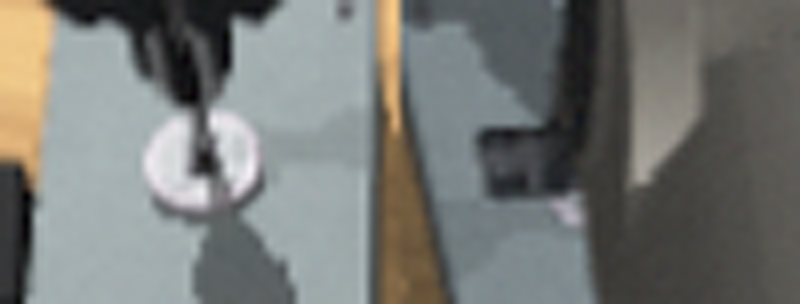

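```bash
cat >> h.py <<'E'
def st(): 
    s=r.read_state(); return s["tcp_pos"],s["ft_force"],s["ft_torque"],s["time_s"],s["grip_force"]
def push(cmd,th,zmin,fmax=5,step=.7,xy=KW):
    """lower commanded z until force or zmin; returns commanded z, force"""
    while cmd>zmin:
        cmd=max(cmd-step,zmin); r.move_straight([*xy,cmd],qk(BY-th,0),feed=15)
        f=r.read_state()["ft_force"][2]
        if f>fmax: break
    return cmd,f
def show(*a):
    p,f,t,tm,g=st(); print(*a,"tcp",p.round(2),"f",f.round(2),"t",t.round(3),"t=%.1f g=%.0f"%(tm,g))
E
python3 - <<'E'
from h import *
r.move_straight([*KW,146],qk(BY,0),feed=60); show()
z,f=push(146,0,128); show(z)
E
```

```text
tcp [ 520.28 -224.58  145.66] f [ 0.29 -0.28 -0.06] t [ 0.077 -0.057 -0.007] t=12.9 g=59
130.60000000000025 tcp [ 521.61 -224.57  131.24] f [6.67 0.17 6.23] t [ 0.128 -1.633  0.038] t=18.4 g=60
```

```bash
python3 - <<'E'
from h import *
xy=KW+[1.2,0]
r.move_straight([*xy,132.2],qk(BY,0),feed=15); show("up")
for d in(16,31):
    r.move_straight([*xy,132.2],qk(BY-np.radians(d),0),feed=15); show(d)
z,f=push(132.2,np.radians(31),126,fmax=7,xy=xy); show(z)
E
```

```text
up tcp [ 521.83 -224.61  132.24] f [ 4.03 -0.08  0.69] t [ 0.111 -1.205 -0.002] t=18.7 g=59
16 tcp [ 521.92 -224.91  132.31] f [ 6.25 -1.27 -0.05] t [-0.491 -1.456 -0.01 ] t=19.1 g=59
31 tcp [ 521.81 -225.26  132.28] f [ 5.55 -3.74 -0.59] t [-0.948 -1.485  0.06 ] t=19.5 g=59
126 tcp [ 522.   -225.34  126.34] f [ 5.44 -3.14  4.17] t [-0.845 -1.242 -0.014] t=21.8 g=60
```

```bash
cat >> h.py <<'E'
class C:
    def __init__(s,xy,z,deg): s.xy=np.array(xy,float); s.z=z; s.d=deg
    def go(s,z=None,deg=None,feed=15):
        if z is not None: s.z=z
        if deg is not None: s.d=deg
        r.move_straight([*s.xy,s.z],qk(BY-np.radians(s.d),0),feed=feed)
        f=r.read_state()["ft_force"]; s.xy+=np.clip(.2*f[:2],-1,1); return f[2]
    def push(s,zmin,fmax=7,step=.7):
        f=0
        while s.z>zmin:
            f=s.go(max(s.z-step,zmin))
            if f>fmax: break
        return f
    def turn(s,deg,step=12):
        n=max(1,int(np.ceil(abs(deg-s.d)/step)))
        for d in np.linspace(s.d,deg,n+1)[1:]: s.go(deg=d)
E
python3 - <<'E'
from h import *
c=C(KW+[2.3,-.7],126,31)
c.push(119); show("low",c.xy-KW,c.z)
open("c.txt","w").write(repr((list(map(float,c.xy)),float(c.z),float(c.d))))
E
```

```text
low [ 2.03667958 -0.90127779] 121.79999999999998 tcp [ 523.15 -225.7   122.27] f [-2.61  0.24  9.61] t [0.026 0.619 0.034] t=23.3 g=61
```

```bash
python3 - <<'E'
from h import *
c=C(*eval(open("c.txt").read()))
c.go(123.2); show("up")
c.turn(-31); show("turned",c.xy-KW)
f=c.push(116.5); show("push",c.xy-KW,c.z)
open("c.txt","w").write(repr((list(map(float,c.xy)),float(c.z),float(c.d))))
E
```

```text
up tcp [ 522.52 -225.61  123.26] f [-0.12 -0.52  2.71] t [-0.218  0.003  0.045] t=23.5 g=59
turned [ 1.97659517 -0.05144133] tcp [ 522.57 -224.82  123.14] f [-1.59  0.91 -0.02] t [ 0.179  0.248 -0.08 ] t=25.5 g=59
push [ 2.35310702 -0.10270482] 116.5 tcp [ 522.79 -224.44  116.49] f [-0.22 -1.69  3.16] t [-0.283 -0.03  -0.072] t=28.0 g=60
```

```bash
python3 - <<'E'
from h import *
c=C(*eval(open("c.txt").read()))
f=c.push(109,fmax=7.5,step=.6); show("push",c.xy-KW,c.z)
open("c.txt","w").write(repr((list(map(float,c.xy)),float(c.z),float(c.d))))
E
```

```text
push [2.1021094  0.68777825] 109.90000000000006 tcp [ 523.44 -224.06  110.47] f [-3.57  0.39 13.27] t [ 0.111  0.88  -0.086] t=30.8 g=61
```

```bash
python3 - <<'E'
from h import *
c=C(*eval(open("c.txt").read()))
c.go(110.4); show("relax")
for d in (0,40,75,98):
    c.turn(d); show(d,c.xy-KW)
c.push(109,fmax=4,step=.4); show("seat",c.z)
c.go(); show("hold")
s=r.read_state(); print(s["joint_positions"].round(2)); y=R.from_quat(s["eef_rot"]).as_matrix()[:,1]; print(np.degrees(BY+np.pi/2-np.arctan2(y[1],y[0]))%180, s["width"]*85)
open("c.txt","w").write(repr((list(map(float,c.xy)),float(c.z),float(c.d))))
E
```

```text
relax tcp [ 523.   -224.07  110.6 ] f [ 3.47 -0.06  3.15] t [-0.272 -0.762 -0.065] t=31.0 g=60
0 [ 3.23744727 -0.52827709] tcp [ 523.58 -224.84  110.54] f [ 0.61 -1.67  7.01] t [-0.384 -0.074  0.024] t=32.0 g=60
40 [ 3.01881645 -1.73844095] tcp [ 523.42 -226.    110.53] f [ 0.37 -1.97  6.96] t [-0.401 -0.039  0.045] t=33.3 g=60
75 [ 2.31501    -2.60125658] tcp [ 522.81 -226.8   110.49] f [-1.85 -1.39 10.13] t [-0.157  0.572  0.082] t=34.4 g=61
98 [ 1.31532484 -2.61846749] tcp [ 522.17 -227.03  110.52] f [-3.14  0.81  9.86] t [0.114 0.529 0.071] t=35.1 g=61
seat 110.0 tcp [ 522.06 -227.03  110.45] f [-0.84  0.2  12.98] t [0.105 0.174 0.079] t=35.3 g=61
hold tcp [ 521.97 -227.03  110.44] f [ 0.66 -0.32 12.62] t [0.013 0.008 0.185] t=35.6 g=61
[ 0.48  0.44 -0.23  1.96  0.14  0.76  0.27]
97.78335696973055 8.648524554363577
```

```bash
python3 - <<'E'
from h import *
c=C(*eval(open("c.txt").read()))
c.go(110.4); r.sleep(.5); show("hold")
for n in("scene","top"):
    p=optics.read_camera(n); cv2.imwrite(f"pics/{n}4.png",p["frame"][...,::-1])
a=cv2.imread("pics/scene4.png")[120:195,140:240];b=cv2.imread("pics/scene4.png")[166:241,269:369]
cv2.imwrite("pics/g4.png",cv2.resize(np.hstack([a,b]),(800,300),interpolation=cv2.INTER_CUBIC))
E
```

```text
hold tcp [ 521.93 -227.05  110.5 ] f [1.72 0.48 8.1 ] t [-0.015 -0.344  0.089] t=36.3 g=61
```

View pics/g4.png

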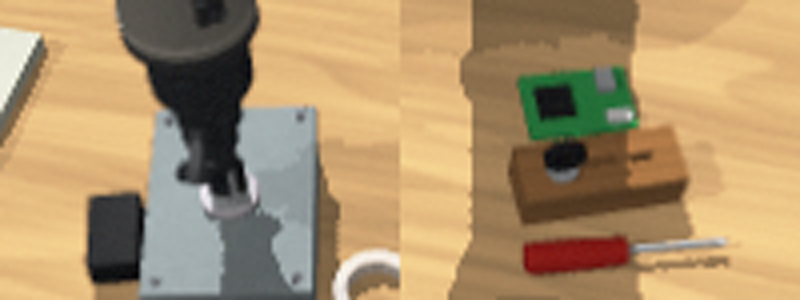

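The picture shows the key seated with its flange on the plug at about (228,198) in the left crop. The round key is still in the stand at (565,160), and the other things are undisturbed. The 0.089 N m of torque fits the spring at about a quarter turn.

```bash
python3 -c "
from plant import r
print(r.close_job())"
```

```text
the job is handed in; nothing more can be done
None
```

I handed the job in at about 36 s: the rectangular-headed key is fully in the lock and still gripped, held about 98° clockwise so the switch should sit near 93° after the key's play, a figure I inferred from the gripper angle and torque rather than saw directly.

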